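Nest the slip pots, then hold the damp-box tray open at the mark

ROBOT

A 6-joint arm with a two-finger parallel gripper is mounted at the origin on the work surface. World frame = base frame: x ahead of the robot, y to its left, z up, the work surface at z = 0. Lengths are in mm, angles in rad, forces in N, time in s.
With the tool pointing down it reaches from about 350 to 875 mm from the base axis. Payload 4.2 kg.
Tool frame: the origin (TCP) lies midway between the tips of the shut fingers; the grasp point (between the pads) lies 19 mm behind it; z points along the fingers, y is the direction in which the jaws open and shut (so a half turn about z gives the same grasp; the last joint's range is limited). The gripper opens to 85 mm and grips with 20 to 120 N. Pads are 22 mm wide; open, the fingers measure 114 mm over their backs; the gripper's body (76 mm by 85 mm) begins 54 mm behind the grasp point. The pads swing forward as they close: fully open they stand 13 mm farther back than shut.
Start: joints at [1.562, 0.385, 0.008, 0, -1.194, -0.259], TCP at [165.35, 602.709, 231.312] pointing down, gripper open.
Joint ranges: [-3.14, 3.14], [-1.21, 2.06], [-1.07, 1.41], [-3.16, 2.05], [-2.99, -0.16], [-3.1, 3.1]. Speed limits (rad/s): [2.79, 2.79, 3.14, 3.14, 3.14, 3.14].

INTERFACE

Orientations are given as a unit quaternion [x, y, z, w].
In Python, from bench import arm gives the robot as it stands. The module is installed in compiled form; this text tells all that it offers.
- The arm moves only by the tool drive_tool, never from a script. Its argument "increments" is a list of rows, each a list of 2 entries, a list of its own where there are three numbers: the shift along the world's x, y, z in mm, then the turn about the world's z in degrees. A call has 1 to 12 rows; each row is the pose to reach, as a shift and turn from the pose measured when the call began; what a row does not reach only later rows make up. A row lasts 1/10 s, in which the tool goes at most 50 mm and 8.59 degrees, less where a joint would pass 70% of its speed; a pose out of reach is approached as far as the arm can. A call with a gripper value outside its range is refused whole. "grip" is the gripper's target within -1 to 1 (shut at 1, half-way at 0, fully open at -1), set as the call begins (left out, the last holds). The fingers move at their own pace and stop on an object; the grip force is fixed at half the most. Time passes only in rows, so rows that repeat a pose let the fingers close. It gives the time, the measured TCP pose, the force and the opening at its end, in the units of the state.
- arm.read_state(): the state, without advancing time (a new reading comes with each control period).
- arm.get_image(name): name is "scene" or "top" or "wrist"; returns a dict with "img" (400x640x3 uint8, red, green, blue), "range_z" (400x640 float32, mm along the optical axis (not along the pixel's ray), 0 where there is no reading), "fx", "fy", "cx", "cy" (pixels), "distortion" ([k1, k2, p1, p2, k3] as OpenCV has them; the pictures are not rectified), "rvec" (rotation vector, rad) and "tvec" (3), from world to camera coordinates, as OpenCV has them. Camera axes: x right, y down, z forward; pixel columns grow to the right and rows downward; lengths in mm; the calibration is good to about 2 mm. A picture is of the moment at which its call begins.
- arm.job_done(): hands the job in, once; it reports no verdict.
The state is a dict: "clock": time; "joints": joint angles; "joint_vel": joint speeds; "joint_efforts": joint torques, N m; "position": TCP position; "ee_rot": TCP orientation; "contact_force": force on the tool from outside, world axes, zero at the start; "wrist_torque": the same for the moment, N m; "gripper_width": finger opening in mm.
Only numpy, scipy, OpenCV 4.12 (cv2) and the standard library are available. Lean on these libraries where they do the work, as an engineer would, in place of code of your own. Each camera call takes 0.05 s, during which the arm holds its last target. There are 200 camera calls.

TASK

We are putting the slip pots away in the damp box: nest them upright on the table, the yellow pot inside the white bowl and the red beaker inside the yellow pot. Then pull the spring-closing tray of the green damp box out until its yellow pointer is in line with the red mark beside it, and keep it there, standing still, so that I can set the nest in: finish while still holding the tray with the gripper. Leave everything else on the table where it is.

Things in the scene. Friction and masses are not known exactly. Their poses are not given: they have to be found in the camera images.
- bowl_large: open round white plastic bowl, the largest vessel: 124 diameter at the rim, 100 at the foot, 46 high, wall 5, floor 5 thick, about 0.2 kg; loose; origin under its centre, z up
- pot_medium: open round yellow plastic pot: 64 diameter at the rim, 56 at the foot, 58 high, wall 4, floor 4 thick, about 0.09 kg; loose; origin under its centre, z up. Standing in the bowl its rim is 17 above the bowl's rim
- beaker_small: open round red plastic beaker: 45 diameter at the rim, 36 at the foot, 70 high, wall 3, floor 4 thick, about 0.06 kg; loose; origin under its centre, z up. Standing in the pot its rim is 16 above the pot's rim
- damp_box: fixed green box, 250 deep (x) x 220 wide (y) x 115 high; origin under its centre; its front with the tray faces its own -x. A fixed aluminium rule, 20 high and 20 wide, runs along its x axis at y = -135 and reaches to x = -345
- damp_tray: sliding tray of the damp box with a green front panel (220 wide, top at 113 high, 12 thick). It slides out along the box's -x, up to 210; a spring pulls it shut: about 3 N when shut, rising 4 N for every 100 of travel (about 9 N at the mark). Let go, it slides shut. Origin on the table level at the middle of the panel's inner face, axes as the box's
- tray_handle (a point): middle of the tray's steel bar handle: a round bar 12 thick and 110 long along the box's y axis, 115 above the table (level with the box's top), 42 clear in front of the front panel, free below and above; two stays join it to the panel at its ends (y = +-50)
- pointer (a point): top of the yellow pointer plate on the -y edge of the tray's front panel, 70 above the table, plate 5 thick along the pull; it moves with the tray. Axes as the box's
- mark (a point): top of the red mark plate, clipped on the rule at the box's -y side, 70 above the table, plate 5 thick along the pull; fixed, but clipped at a different place each time, 130 to 170 of pull from the shut position. Axes as the box's: pointer and mark are in line when their places along the box's x axis agree
- figurine: small seated brown clay figure, 62 wide, 83 high; origin under its centre; loose, to be left alone
- slip_jar: closed amber glass jar with steel cap, 60 diameter, 85 high; origin under its centre; loose, to be left alone
- texture_roller: terracotta-red ribbed roller lying on its side, 90 long, 31 thick; origin under its centre, x along it; loose, to be left alone
- modelling_knife: wooden modelling knife lying flat, 195 long, 15 wide, 9 thick; origin near its middle, x along it towards the blade; loose, to be left alone
- spatula: steel spatula lying flat, 190 long; origin on its underside, x along it towards the blade; loose, to be left alone
- clay_block: brown block of clay, 90 x 70 x 50 high; origin under its centre; loose, to be left alone
There are look-alikes about, which are no part of the job. Of the things shaped like the bowl_large, the white one is meant. What is shaped like the beaker_small but turquoise is not meant.

How it is judged:
By the outcome, as a careful person would: the job done as asked, in the order asked, and still so for the second after the job is handed in, while the arm keeps its last pose, push and grip.
It also fails if it takes over 72 s, if anything falls off the work surface, if the arm or the gripper's body presses on something with over 40 N, if the wrist force passes 120 N, or if a joint passes its speed limit or range.

## Working session

There is one attempt and no reset: what is moved stays moved. The work goes in short steps, Python scripts to look and compute and a tool call to move; the robot and the scene stay as the last step left them, time stands still between calls to the robot, and variables do not carry over. Pictures are saved under pics/ and viewed, about 8 in all and at most 12, crops included, and the job is handed in when it is done.

Besides the shell and the picture viewer there is one more tool, called after "Request:" in YAML: its name, and indented under it one key for each argument. drive_tool: Moves the arm, as the interface text tells. Its arguments: {"type":"object","properties":{"increments":{"type":"array","items":{"type":"array"}},"grip":{"type":"number"}},"required":["increments"]}

```bash
mkdir -p pics; cat > h.py <<'E'
import numpy as np, cv2
from bench import arm
def grab(n):
    d=arm.get_image(n); d['K']=np.array([[d['fx'],0,d['cx']],[0,d['fy'],d['cy']],[0,0,1.]]); d['D']=np.array(d['distortion'],float)
    d['R']=cv2.Rodrigues(np.array(d['rvec'],float))[0]; d['t']=np.array(d['tvec'],float).ravel(); return d
def ray(d,px):
    u=cv2.undistortPoints(np.array(px,float).reshape(-1,1,2),d['K'],d['D'])[:,0]
    v=np.c_[u,np.ones(len(u))]; return -d['R'].T@d['t'], v@d['R'], v
def onz(d,px,z):
    c,v,_=ray(d,px); return c+v*((z-c[2])/v[:,2])[:,None]
def cloud(d):
    h,w=d['range_z'].shape; px=np.stack(np.meshgrid(np.arange(w),np.arange(h)),-1).reshape(-1,2)
    c,v,_=ray(d,px); P=c+v*d['range_z'].reshape(-1,1); P[d['range_z'].ravel()==0]=np.nan; return P.reshape(h,w,3)
def save(d,n,crop=None,s=1):
    im=d['img'][...,::-1]
    if crop: im=im[crop[1]:crop[3],crop[0]:crop[2]]
    cv2.imwrite('pics/'+n,cv2.resize(im,None,fx=s,fy=s))
E
python3 - <<'E'
from h import *
for n in ('scene','top'):
    d=grab(n); save(d,n+'.png'); print(n,-d['R'].T@d['t'],d['R'][2],d['fx'])
print(arm.read_state())
E
```

```text
scene [1394.18232554  240.10383386  835.62545786] [-0.72587805 -0.25103555 -0.64037662] 480.5265084112889
top [ 291.02254579  -40.01695456 1350.99767701] [ 0.19451348  0.00275799 -0.98089597] 474.1335104249668
{'clock': 0.1, 'joints': array([ 1.56160461e+00,  3.85513934e-01,  6.72139047e-03, -4.20991546e-04,
       -1.19398703e+00, -2.58603581e-01]), 'joint_vel': array([-5.66937772e-04, -1.46171715e-03,  2.96166559e-03,  1.94228493e-03,
       -6.69081884e-05,  1.04398200e-03]), 'joint_efforts': array([-1.88285471e-04, -3.93322170e+01,  1.88927311e+01,  4.19795886e+00,
       -2.64899005e-03,  4.01642538e-06]), 'position': array([165.22572518, 602.21323966, 230.29626898]), 'ee_rot': array([ 9.91038220e-01, -1.33574792e-01, -7.07909997e-05,  1.00825670e-03]), 'contact_force': array([-0.13445446,  0.34325399, -0.80334657]), 'wrist_torque': array([ 0.08385549,  0.01794082, -0.01172525]), 'gripper_width': 85.12876154869086}
```

View pics/top.png

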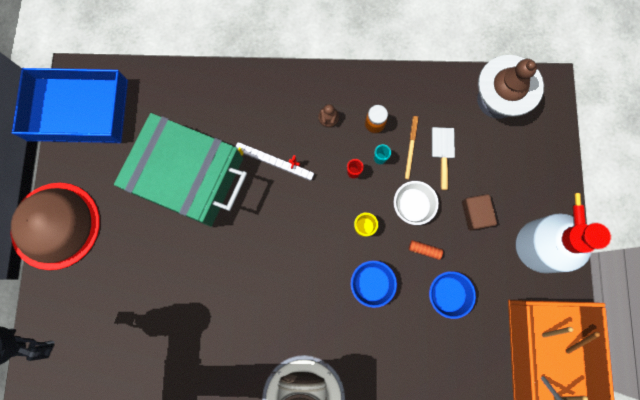

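View pics/scene.png

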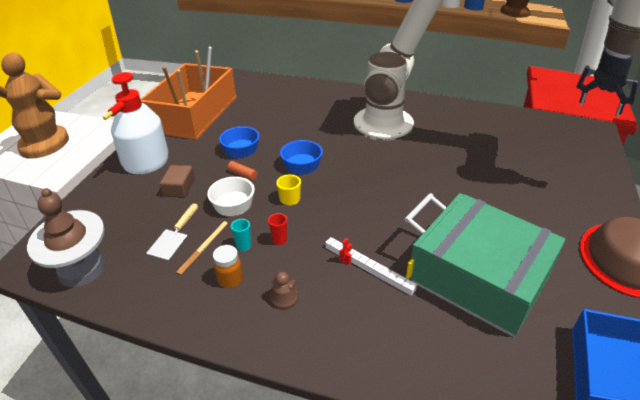

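```bash
cat >> h.py <<'E'
RNG={'red':[((0,130,70),(7,255,255)),((174,130,70),(180,255,255))],'yellow':[((24,150,90),(34,255,255))],'white':[((0,0,140),(180,40,255))],'green':[((60,80,40),(85,255,255))]}
def blobs(d,c,amin=15):
    h=cv2.cvtColor(d['img'],cv2.COLOR_RGB2HSV); m=sum(cv2.inRange(h,*r) for r in RNG[c])
    n,l,s,ce=cv2.connectedComponentsWithStats(m); return [(l==i,s[i],ce[i]) for i in range(1,n) if s[i,4]>=amin]
def circ(Q):
    A=np.c_[2*Q[:,:2],np.ones(len(Q))]; s=np.linalg.lstsq(A,(Q[:,:2]**2).sum(1),rcond=None)[0]; return s[:2],np.sqrt(s[2]+s[:2]@s[:2])
E
python3 - <<'E'
from h import *
for n in ('top','scene'):
    d=grab(n); P=cloud(d)
    for c in RNG:
        for m,s,ce in blobs(d,c):
            Q=P[m]; Q=Q[~np.isnan(Q).any(1)]
            if len(Q)<8 or abs(Q[:,1]).mean()>600 : continue
            zt=np.percentile(Q[:,2],95)
            hp=onz(d,np.argwhere(m)[:,::-1][cv2.convexHull(np.argwhere(m).astype(np.int32))[:,0,0]*0],0) if 0 else None
            cn=max(cv2.findContours(m.astype(np.uint8),0,1)[0],key=len)[:,0]
            (e,ax,_)=cv2.minEnclosingCircle(cn)+(0,)
            print(n,c,s[4],ce.round(0),'z95 %.0f'%zt,'mean',Q.mean(0).round(0),'topmean',Q[Q[:,2]>zt-8].mean(0).round(0),'ray',onz(d,[e],zt)[0].round(0))
E
```

```text
top red 77 [294. 161.] z95 72 mean [646.  44.  35.] topmean [647.  42.  72.] ray [636.  41.  72.]
top red 275 [354. 168.] z95 72 mean [ 631. -130.   34.] topmean [ 627. -129.   70.] ray [ 620. -127.   72.]
top red 29 [411. 244.] z95 30 mean [ 416. -292.   19.] topmean [ 420. -295.   27.] ray [ 412. -293.   30.]
top red 23 [431. 247.] z95 31 mean [ 410. -344.   26.] topmean [ 410. -344.   27.] ray [ 411. -344.   31.]
top red 24 [438. 256.] z95 30 mean [ 386. -369.   12.] topmean [ 394. -375.   27.] ray [ 392. -359.   30.]
top yellow 21 [240. 151.] z95 94 mean [666. 195.  59.] topmean [660. 195.  94.] ray [656. 188.  94.]
top yellow 484 [366. 224.] z95 60 mean [ 470. -164.   22.] topmean [ 468. -162.   58.] ray [ 465. -161.   60.]
top white 291 [377. 114.] z95 90 mean [ 776. -191.   83.] topmean [ 776. -192.   86.] ray [ 773. -190.   90.]
top white 664 [443. 142.] z95 8 mean [ 722. -393.    4.] topmean [ 722. -393.    4.] ray [ 721. -393.    8.]
top white 219 [141. 165.] z95 120 mean [605. 448. 116.] topmean [605. 448. 116.] ray [614. 444. 120.]
top white 641 [276. 161.] z95 25 mean [6
[... 2621 characters left out ...]
[611. 273. 117.] topmean [611. 273. 117.] ray [601. 272. 120.]
scene white 712 [167. 244.] z95 8 mean [ 722. -392.    5.] topmean [ 722. -391.    5.] ray [ 722. -392.    8.]
scene white 165 [334. 244.] z95 25 mean [615.  10.  20.] topmean [616.  11.  23.] ray [621.  11.  25.]
scene white 413 [225. 255.] z95 89 mean [ 776. -188.   84.] topmean [ 777. -188.   87.] ray [ 780. -185.   89.]
scene white 695 [382. 270.] z95 24 mean [664. 137.  20.] topmean [665. 138.  21.] ray [669. 139.  24.]
scene white 42 [516. 274.] z95 120 mean [688. 411. 118.] topmean [688. 411. 118.] ray [689. 409. 120.]
scene green 11561 [485. 262.] z95 119 mean [649. 350.  98.] topmean [617. 359. 117.] ray [664. 354. 119.]
```

Request:
drive_tool:
  increments:
    - [[50,-50,20],0]
    - [[85,-85,20],-8]
    - [[120,-125,20],-16]
    - [[150,-165,20],-24]
    - [[175,-210,20],-32]
    - [[200,-255,20],-40]
    - [[220,-300,20],-45]
    - [[240,-345,20],-45]
    - [[255,-390,20],-45]
    - [[270,-435,20],-45]
    - [[280,-480,20],-45]
    - [[285,-525,20],-45]
  grip: -1

```text
clock: 1.4
position: [448.8, 87.7, 250.7]
ee_rot: [0.865, -0.503, -0.0, 0.0]
contact_force: [1.6, 0.0, 0.1]
gripper_width: 85.5
```

Request:
drive_tool:
  increments:
    - [[0,-50,0],0]
    - [[0,-100,-10],0]
    - [[0,-150,-20],0]
    - [[10,-200,-20],0]
    - [[15,-240,-20],0]
    - [[15,-240,-20],0]
    - [[15,-240,-20],0]

```text
clock: 2.1
position: [463.4, -153.3, 230.2]
ee_rot: [0.864, -0.504, -0.001, 0.001]
contact_force: [0.8, -0.1, 0.6]
gripper_width: 85.3
```

```bash
python3 - <<'E'
from h import *
s=arm.read_state(); print(s['clock'],s['position'],s['ee_rot'],s['joints'].round(2))
d=grab('wrist'); save(d,'w1.png'); print(-d['R'].T@d['t'],d['R'][2])
P=cloud(d)
for c in ('red','yellow','white'):
    for m,st,ce in blobs(d,c,200):
        Q=P[m]; Q=Q[~np.isnan(Q).any(1)]; zt=np.percentile(Q[:,2],95); print(c,st,ce.round(),zt.round(1), *circ(Q[Q[:,2]>zt-5]))
E
```

```text
2.1 [ 463.38463027 -153.31319075  230.22627401] [ 8.63809450e-01 -5.03817934e-01 -6.23058448e-04  5.79370064e-04] [ 0.01  0.15 -0.32  0.   -1.1   0.5 ]
[ 504.88834131 -227.66364218  372.99806811] [-0.16339709  0.28544156 -0.9443646 ]
red [ 121   83   74   54 3014] [156. 108.] 70.5 [ 623.16749127 -129.54194411] 20.64062277811379
red [ 63 216  57  43 976] [ 92. 239.] 69.8 [645.59684203  42.82260701] 4.604070976961054
yellow [ 290  124   69   72 3774] [324. 160.] 58.6 [ 464.82887824 -162.08911325] 29.50654797870478
yellow [ 15 314  41  36 533] [ 35. 332.] 70.2 [666.39169181 196.16759591] 4.670774307370906
white [ 231    0  178   64 8348] [319.  25.] 46.2 [ 530.0860841  -301.06953161] 57.94798325255002
white [  22  199  139  125 3134] [ 92. 260.] 21.5 [658.99936837  93.07047041] 72.49146883268764
white [432 265  41  62 635] [453. 297.] 281.6 [ 427.26864065 -185.06306404] 1.9754917936906364
white [172 266  41  61 634] [191. 297.] 281.4 [ 508.05212831 -139.38965309] 1.8785698741940915
white [577 344  34  42 531] [597. 364.] 299.4 [ 405.58237817 -200.46823995] 0.9210038394064305
```

Request:
drive_tool:
  increments:
    - [[2,-9,-50],0]
    - [[2,-9,-100],0]
    - [[2,-9,-140],0]
    - [[2,-9,-170],0]
    - [[2,-9,-190],0]
    - [[2,-9,-202],0]
    - [[2,-9,-202],0]
    - [[2,-9,-202],0]

```text
clock: 2.95
position: [466.0, -160.3, 28.9]
ee_rot: [0.865, -0.502, -0.0, 0.0]
contact_force: [0.4, -0.3, -0.0]
gripper_width: 85.7
```

Request:
drive_tool:
  increments:
    - [[0,0,0],0]
    - [[0,0,0],0]
    - [[0,0,0],0]
    - [[0,0,0],0]
    - [[0,0,0],0]
    - [[0,0,0],0]
    - [[0,0,0],0]
    - [[0,0,0],0]
  grip: 1

```text
clock: 3.75
position: [467.0, -160.0, 31.0]
ee_rot: [0.865, -0.502, 0.001, -0.0]
contact_force: [-1.6, 3.3, 10.4]
gripper_width: 62.2
```

Request:
drive_tool:
  increments:
    - [[0,0,15],0]
    - [[0,0,40],0]
    - [[0,0,70],0]
    - [[0,0,90],0]
    - [[15,-35,100],0]
    - [[30,-70,100],0]
    - [[45,-105,100],0]
    - [[55,-125,100],0]
    - [[55,-125,100],0]
    - [[55,-125,100],0]

```text
clock: 4.75
position: [521.5, -285.0, 131.0]
ee_rot: [0.865, -0.502, 0.001, -0.0]
contact_force: [-0.4, 1.1, -1.2]
gripper_width: 62.1
```

```bash
python3 - <<'E'
from h import *
s=arm.read_state(); print(s['clock'],s['position'],s['contact_force'],s['gripper_width'])
d=grab('wrist'); save(d,'w2.png'); P=cloud(d)
for n in('wrist','top','scene'):
  d=grab(n);P=cloud(d)
  for c in ('yellow','white'):
    for m,st,ce in blobs(d,c,200):
        Q=P[m]; Q=Q[~np.isnan(Q).any(1)]; zt=np.percentile(Q[:,2],95)
        if Q[:,1].mean()<-100: print(n,c,st,ce.round(),zt.round(1),Q.min(0).round(),Q.max(0).round(), *circ(Q[Q[:,2]>zt-5]))
E
```

```text
4.75 [ 521.48539952 -285.01715645  130.96975008] [-0.4176429   1.12671693 -1.2479773 ] 62.14368276002569
wrist yellow [  244   191   158   170 20018] [322. 281.] 158.4 [ 390. -317.   -1.] [ 552. -111.  161.] [ 521.48678079 -286.31337517] 29.368642916148207
wrist white [  233    84   180   153 17863] [319. 157.] 46.4 [ 449. -365.   -2.] [ 598. -218.  136.] [ 530.69117143 -302.57300031] 57.78615371198358
top yellow [405 189  17  22 203] [412. 202.] 160.4 [ 491. -302.   98.] [ 547. -254.  165.] [ 522.77683183 -285.0158213 ] 29.75586305716522
top white [   11     0   629   272 50621] [403.  62.] 110.1 [  346. -1580.  -775.] [1715. 1467.  221.] [ 635.46900209 -596.6520294 ] 235.39606408284484
top white [368 105  20  18 277] [378. 114.] 89.2 [ 750. -218.   -0.] [ 828. -166.   92.] [ 776.23637795 -191.80317483] 18.687682609888512
top white [ 392  127   62   63 1929] [421. 159.] 470.9 [ 484. -425.   -6.] [ 769. -173.  484.] [ 529.174982   -223.36923827] 28.376421383126647
top white [ 324  129   70  107 4324] [359. 180.] 604.9 [ 374. -176.  425.] [601. -44. 620.] [378.9888299  -86.23529833] 2
[... 1352 characters left out ...]
 178   47   38 1236] [233. 195.] 49.0 [ 420. -360.    1.] [ 592. -240.   53.] [ 531.54701516 -299.49947569] 58.48271340027001
scene white [  27  210   77   56 1939] [ 67. 241.] 115.1 [ 674. -786.   -2.] [ 949. -467.  164.] [ 859.87891266 -558.50181409] 73.14189974254549
scene white [147 228  40  32 702] [167. 244.] 8.4 [ 671. -431.   -2.] [ 767. -357.   16.] [ 722.17158734 -390.66667154] 33.16010188009437
scene white [213 245  25  21 401] [225. 254.] 89.3 [ 679. -269.   -1.] [ 802. -162.   91.] [ 775.48498331 -189.00998218] 19.096032897112668
scene white [   0  294   42  106 2400] [ 14. 340.] -739.8 [  641. -1560.  -759.] [1056. -762. -133.] [  795.51643271 -1247.18513639] 150.19745674370378
```

View pics/w2.png

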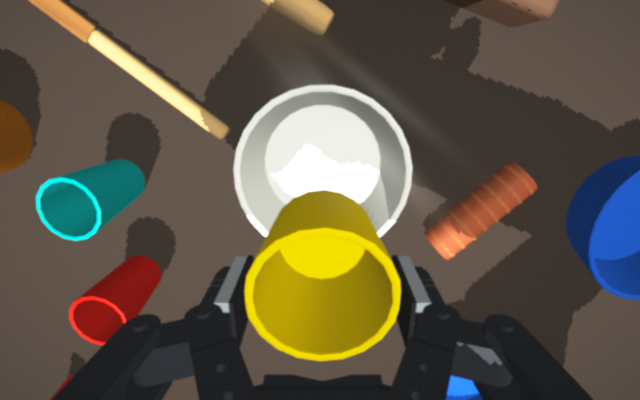

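Request:
drive_tool:
  increments:
    - [[9,-16,0],0]
    - [[9,-16,-20],0]
    - [[9,-16,-50],0]
    - [[9,-16,-75],0]
    - [[9,-16,-88],0]
    - [[9,-16,-93],0]
    - [[9,-16,-95],0]
    - [[9,-16,-96],0]

```text
clock: 5.75
position: [531.6, -300.2, 36.4]
ee_rot: [0.866, -0.501, 0.002, -0.001]
contact_force: [0.3, 0.4, -0.2]
gripper_width: 62.2
```

Request:
drive_tool:
  increments:
    - [[0,0,0],0]
    - [[0,0,0],0]
    - [[0,0,0],0]
    - [[0,0,0],0]
  grip: -0.65

```text
clock: 6.15
position: [531.8, -300.3, 36.9]
ee_rot: [0.866, -0.501, 0.003, -0.001]
contact_force: [0.1, -0.3, 0.8]
gripper_width: 70.1
```

Request:
drive_tool:
  increments:
    - [[0,0,15],0]
    - [[0,0,40],0]
    - [[0,0,80],0]
    - [[0,0,120],0]
    - [[15,40,130],0]
    - [[30,80,130],0]
    - [[45,120,130],0]
    - [[60,145,130],0]
    - [[60,145,130],0]
    - [[60,145,130],0]

```text
clock: 7.15
position: [591.8, -154.8, 166.8]
ee_rot: [0.866, -0.5, 0.002, -0.001]
contact_force: [0.7, -0.5, 0.4]
gripper_width: 70.6
```

```bash
python3 - <<'E'
from h import *
s=arm.read_state(); print(s['clock'],s['position'],s['contact_force'],s['gripper_width'])
d=grab('wrist'); save(d,'w3.png'); P=cloud(d)
for c in ('yellow','white','red'):
    for m,st,ce in blobs(d,c,200):
        Q=P[m]; Q=Q[~np.isnan(Q).any(1)]; zt=np.percentile(Q[:,2],95)
        print(c,st,ce.round(),zt.round(1), *circ(Q[Q[:,2]>zt-5]))
E
```

```text
7.15 [ 591.78199143 -154.75077646  166.83125549] [ 0.71167529 -0.5355364   0.37408724] 70.59841191321325
yellow [ 441   11  110   97 8021] [498.  60.] 63.5 [ 532.06160803 -300.49406223] 29.44661823224389
white [  49    0   85   61 4259] [93. 26.] 86.4 [ 771.78718109 -187.18757224] 16.596064129866082
white [  412     0   167   146 11454] [491.  73.] 46.6 [ 530.89872035 -301.39548747] 58.31101958703017
red [ 237  161   62   73 3426] [270. 199.] 70.6 [ 623.71725645 -129.84846227] 20.57966734195863
```

View pics/w3.png

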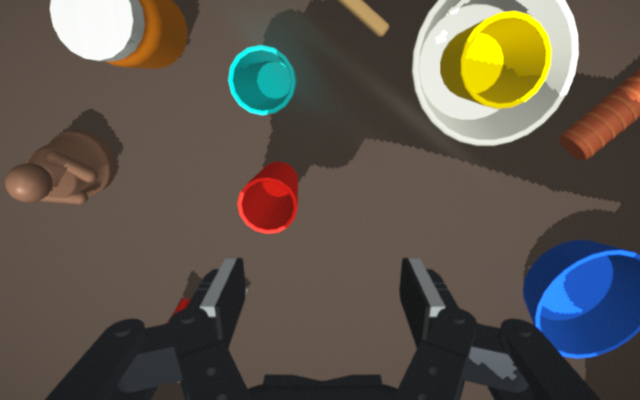

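Request:
drive_tool:
  increments:
    - [[32,25,0],0]
    - [[32,25,-45],0]
    - [[32,25,-80],0]
    - [[32,25,-105],0]
    - [[32,25,-113],0]
    - [[32,25,-114],0]
    - [[32,25,-114],0]

```text
clock: 7.9
position: [624.3, -131.2, 54.2]
ee_rot: [0.865, -0.501, 0.003, -0.001]
contact_force: [0.1, 0.7, 0.2]
gripper_width: 70.4
```

Request:
drive_tool:
  increments:
    - [[0,0,0],0]
    - [[0,0,0],0]
    - [[0,0,0],0]
    - [[0,0,0],0]
    - [[0,0,0],0]
    - [[0,0,0],0]
    - [[0,0,0],0]
    - [[0,0,0],0]
  grip: 1

```text
clock: 8.7
position: [625.8, -131.4, 56.7]
ee_rot: [0.866, -0.501, 0.005, -0.002]
contact_force: [-0.7, -0.4, 5.0]
gripper_width: 42.0
```

Request:
drive_tool:
  increments:
    - [[0,0,15],0]
    - [[0,0,40],0]
    - [[0,0,80],0]
    - [[0,0,110],0]
    - [[-20,-35,115],0]
    - [[-40,-75,115],0]
    - [[-65,-115,115],0]
    - [[-80,-145,115],0]
    - [[-85,-155,115],0]
    - [[-85,-155,115],0]
    - [[-85,-155,115],0]

```text
clock: 9.8
position: [541.2, -285.9, 171.9]
ee_rot: [0.866, -0.501, 0.006, -0.002]
contact_force: [0.9, -0.3, -0.1]
gripper_width: 41.6
```

```bash
python3 - <<'E'
from h import *
s=arm.read_state(); print(s['clock'],s['position'],s['contact_force'],s['gripper_width'])
d=grab('wrist'); save(d,'w4.png'); P=cloud(d)
for c in ('yellow','white','red'):
    for m,st,ce in blobs(d,c,200):
        Q=P[m]; Q=Q[~np.isnan(Q).any(1)]; zt=np.percentile(Q[:,2],95)
        print(c,st,ce.round(),zt.round(1), *circ(Q[Q[:,2]>zt-5]))
E
```

```text
9.8 [ 541.23499881 -285.90424988  171.92693275] [ 0.86506063 -0.30213275 -0.14962496] 41.57386866355634
yellow [ 304  137   80   84 4538] [345. 176.] 63.5 [ 531.4204583  -301.75420207] 29.098395498695666
white [195   0  42  20 462] [219.   6.] 4.3 [ 688.65652682 -367.56456132] 8.894355928303415
white [145  54  74  60 402] [176.  80.] 10.5 [ 686.83312601 -302.45015888] 22.542988926806164
white [  268    99   154   146 10227] [346. 161.] 46.6 [ 530.64509485 -302.3147809 ] 57.78129171781053
white [  0 127  24  64 855] [  7. 160.] 86.0 [ 763.51547568 -195.47243671] 14.318412965930975
red [ 273  199   99  130 9557] [322. 269.] 185.8 [ 539.50711781 -284.69227281] 20.414183760978403
```

View pics/w4.png

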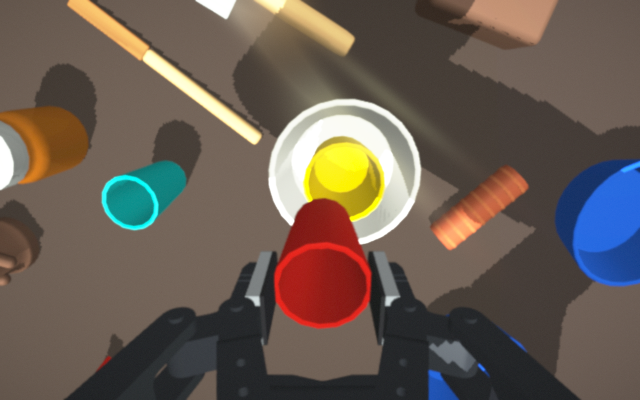

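Request:
drive_tool:
  increments:
    - [[-8,-16,0],0]
    - [[-8,-16,0],0]
    - [[-8,-16,-30],0]
    - [[-8,-16,-65],0]
    - [[-8,-16,-90],0]
    - [[-8,-16,-101],0]
    - [[-8,-16,-104],0]
    - [[-8,-16,-105],0]
    - [[-8,-16,-105],0]

```text
clock: 10.75
position: [534.6, -301.7, 68.2]
ee_rot: [0.866, -0.5, 0.007, -0.002]
contact_force: [0.6, -0.1, -1.5]
gripper_width: 42.0
```

Request:
drive_tool:
  increments:
    - [[0,0,0],0]
    - [[0,0,0],0]
    - [[0,0,0],0]
    - [[0,0,0],0]
  grip: -0.5

```text
clock: 11.15
position: [534.7, -301.8, 68.7]
ee_rot: [0.866, -0.5, 0.007, -0.002]
contact_force: [0.5, -0.4, 0.5]
gripper_width: 64.1
```

Request:
drive_tool:
  increments:
    - [[0,0,15],0]
    - [[0,0,40],0]
    - [[0,0,80],0]
    - [[0,25,115],0]
    - [[0,70,130],8]
    - [[0,115,130],16]
    - [[0,160,140],24]
    - [[0,205,150],32]
    - [[0,250,150],39]
    - [[0,290,150],39]
    - [[0,290,150],39]

```text
clock: 12.25
position: [534.7, -8.0, 219.1]
ee_rot: [0.984, -0.179, 0.007, -0.005]
contact_force: [0.3, 0.8, -0.2]
gripper_width: 64.2
```

```bash
python3 - <<'E'
from h import *
s=arm.read_state(); print(s['clock'],s['position'],s['contact_force'],s['gripper_width'])
for n in ('top','scene','wrist'):
  d=grab(n); P=cloud(d); save(d,n+'5.png')
  for c in ('yellow','white','red'):
    for m,st,ce in blobs(d,c,15):
        Q=P[m]; Q=Q[~np.isnan(Q).any(1)]; zt=np.percentile(Q[:,2],95); mm=Q.mean(0)
        if 350<mm[0]<700 and -350<mm[1]<350 : print(n,c,st,ce.round(),zt.round(1),mm.round(), *circ(Q[Q[:,2]>zt-5]))
E
```

```text
12.25 [534.73938169  -8.02400853 219.09452072] [ 0.32965821  0.7841217  -0.17439168] 64.21208585767566
top yellow [405 191  24  22 149] [416. 205.] 65.6 [ 524. -300.   50.] [ 532.70102609 -300.73014701] 29.205866711801388
top white [ 245  138   58   49 1736] [270. 163.] 558.4 [503.  53. 549.] [502.82651588  54.14217294] 24.370946005008243
top white [ 184  142   76  160 6672] [222. 219.] 666.0 [400. 121. 598.] [289.26704526  84.74248406] 20.093532870175363
top white [395 181  44  44 981] [415. 203.] 48.2 [ 532. -305.   23.] [ 531.9807522  -301.69442943] 58.482138815479345
top red [409 192  17  17 200] [416. 200.] 80.2 [ 538. -303.   46.] [ 534.34088547 -299.05251317] 20.001710515924827
top red [409 240   5  11  25] [411. 244.] 27.7 [ 416. -290.   16.] [ 419.77306405 -291.14587368] 6.422394572964252
top red [423 244  13   8  35] [429. 247.] 32.5 [ 410. -340.   28.] [ 411.07354241 -340.50694931] 12.569684134553496
top red [423 252   7   5  15] [427. 254.] 25.7 [ 390. -335.   15.] [ 391.46119222 -334.750938  ] 5.912573258023529
scene yellow [219 181  23  23 269] [231. 195.] 66.2 [ 549. -
[... 1829 characters left out ...]
st white [  44  202   75  128 2656] [ 91. 265.] 121.7 [544. 196. 114.] [545.88430136 202.70430477] 36.72267842336815
wrist white [   0  277   32   91 1183] [ 12. 332.] 117.2 [511. 311. 116.] [508.51845429 299.70037905] 28.168430113226172
wrist white [211 302  15  12 117] [220. 307.] 264.1 [555.  18. 263.] [555.05744389  17.97604658] 1.801970884907157
wrist white [419 302  15  12 116] [425. 307.] 263.4 [530. -48. 262.] [529.5477399  -48.66184363] 1.865666066888675
wrist red [ 614   40   26   49 1030] [628.  66.] 79.2 [ 537. -284.   68.] [ 534.30375822 -296.32356213] 18.9195510015434
wrist red [208  69  42  35 730] [226.  82.] 70.4 [642.  41.  39.] [645.95279545  42.73471894] 4.067059304991866
```

View pics/wrist5.png

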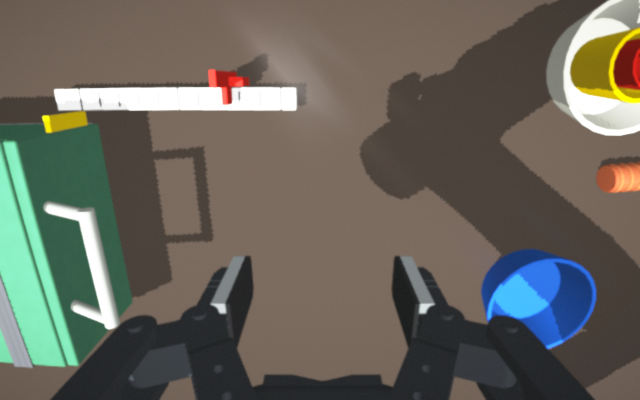

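```bash
python3 - <<'E'
from h import *
d=grab('wrist'); P=cloud(d)
def line(Q):
    m=Q.mean(0); v=np.linalg.svd(Q[:,:2]-m[:2],full_matrices=False)[2][0]; return m,np.degrees(np.arctan2(v[1],v[0]))%180
h={}
for c in ('white','green'):
  for m,st,ce in blobs(d,c,400):
    Q=P[m];Q=Q[~np.isnan(Q).any(1)]
    if c=='white' and Q[:,0].mean()>600 and Q[:,1].mean()>20: Q=Q[Q[:,2]>18]; print('rule',len(Q),line(Q))
    if c=='white' and abs(Q[:,1].mean()-196)<20:
        B=P[m&(np.arange(640)[None]>88-0)]; B=B[B[:,2]>105]
        L,a=line(B); u=np.array([np.cos(np.radians(a)),np.sin(np.radians(a))]); pr=(B[:,:2]-L[:2])@u
        print('handle',L,a,pr.min(),pr.max(),B[:,2].max(), L[:2]+u*pr.min(),L[:2]+u*pr.max())
for c,y in (('yellow',196),('red',42)):
  for m,st,ce in blobs(d,c,400):
    Q=P[m];Q=Q[~np.isnan(Q).any(1)]
    if abs(Q[:,1].mean()-y)<20: T=Q[Q[:,2]>66]; print(c,len(T),T.mean(0),T.min(0),T.max(0),line(T))
E
```

```text
rule 4842 (array([649.33126247, 101.82978856,  20.44667913]), np.float64(68.59377276230721))
handle [530.19112244 191.15962721 118.75196963] 153.31759530073722 -63.66669799761929 47.449281692844366 122.86717280843868 [587.07791112 162.57043857] [487.79474653 212.46647219]
yellow 140 [666.67509466 196.32835983  69.73078079] [659.4332529  190.80855308  66.23176956] [674.23944368 201.89997233  74.55972684] (array([666.67509466, 196.32835983,  69.73078079]), np.float64(160.30669167773283))
red 129 [646.16209039  42.60812244  69.69812327] [639.25497368  38.37149952  66.01543422] [652.91767421  47.31140039  71.65262567] (array([646.16209039,  42.60812244,  69.69812327]), np.float64(160.44361177299172))
```

Request:
drive_tool:
  increments:
    - [[2,45,0],0]
    - [[4,90,0],0]
    - [[6,135,-10],0]
    - [[7,175,-30],0]
    - [[7,199,-40],0]
    - [[7,199,-40],0]
    - [[7,199,-40],0]
  grip: 0

```text
clock: 13.15
position: [541.8, 185.6, 178.2]
ee_rot: [0.983, -0.183, 0.006, -0.004]
contact_force: [-0.2, -1.0, 0.2]
gripper_width: 42.7
```

```bash
python3 - <<'E'
from h import *
s=arm.read_state(); print(s['clock'],s['position'],s['ee_rot'],s['gripper_width'])
d=grab('wrist'); P=cloud(d); save(d,'w6.png')
for m,st,ce in blobs(d,'white',100):
    Q=P[m];Q=Q[~np.isnan(Q).any(1)]; print(st,Q.mean(0).round(1),Q.min(0).round(),Q.max(0).round())
E
```

```text
13.15 [541.80065283 185.56328679 178.24877531] [ 0.98308355 -0.18302687  0.00577321 -0.00381747] 42.72326553627386
[ 219    0  303   68 9522] [650.4 107.1  17.3] [597. -24.  -2.] [709. 221.  48.]
[ 115   36   71  277 8256] [607.5 275.  116.2] [512. 237. 114.] [685. 323. 119.]
[ 244  133   85  168 4548] [547.9 194.2 111.7] [406. 164.  -2.] [606. 277. 182.]
```

View pics/w6.png

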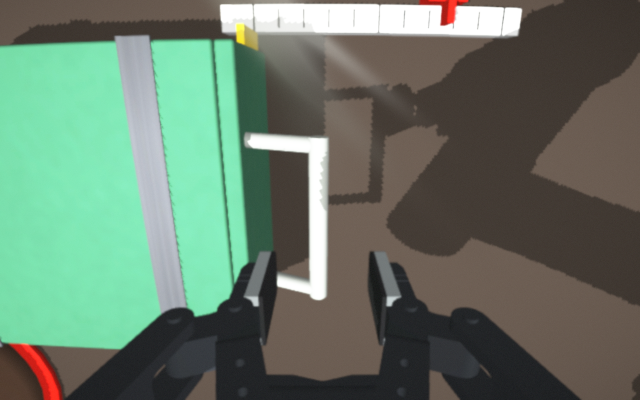

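```bash
python3 - <<'E'
from h import *
d=grab('wrist'); P=cloud(d)
for p in ((318,145),(318,215),(318,290)): print(onz(d,[p],121)[0].round(1),P[p[1],p[0]].round(1))
E
```

```text
[586.3 170.6 121. ] [586.3 170.6 121. ]
[545.1 186.6 121. ] [545.1 186.6 121.1]
[493.9 206.6 121. ] [494.3 206.5 121.7]
```

Request:
drive_tool:
  increments:
    - [[-1,3,-15],0]
    - [[-1,3,-40],0]
    - [[-1,3,-65],0]
    - [[-1,3,-78],0]
    - [[-1,3,-82],0]
    - [[-1,3,-82],0]

```text
clock: 13.85
position: [541.5, 187.6, 97.5]
ee_rot: [0.983, -0.184, 0.007, -0.004]
contact_force: [-0.6, 0.4, -0.0]
gripper_width: 42.6
```

Request:
drive_tool:
  increments:
    - [[0,0,0],0]
    - [[0,0,0],0]
    - [[0,0,0],0]
    - [[0,0,0],0]
    - [[0,0,0],0]
    - [[0,0,0],0]
    - [[0,0,0],0]
  grip: 1

```text
clock: 14.55
position: [542.7, 188.8, 98.9]
ee_rot: [0.983, -0.183, 0.008, -0.006]
contact_force: [-1.0, 4.0, 6.4]
gripper_width: 10.1
```

Request:
drive_tool:
  increments:
    - [[-3,-9,0],0]
    - [[-7,-19,0],0]
    - [[-11,-29,0],0]
    - [[-16,-42,0],0]
    - [[-21,-55,0],0]
    - [[-26,-68,0],0]
    - [[-31,-81,0],0]
    - [[-36,-94,0],0]
    - [[-41,-107,0],0]
    - [[-46,-120,0],0]
    - [[-50,-131,0],0]
    - [[-50,-131,0],0]

```text
clock: 15.75
position: [491.9, 58.7, 99.0]
ee_rot: [0.983, -0.184, 0.008, -0.007]
contact_force: [-3.8, 10.2, 1.1]
gripper_width: 10.0
```

```bash
cat > pm.py <<'E'
from h import *
s=arm.read_state(); print(s['clock'],s['position'],s['contact_force'],s['gripper_width'])
for n in ('wrist','scene','top'):
  d=grab(n); P=cloud(d); save(d,n+'7.png'); C={}
  for c in ('yellow','red'):
    for m,st,ce in blobs(d,c,8):
      Q=P[m];Q=Q[~np.isnan(Q).any(1)]
      if not len(Q): continue
      mm=Q.mean(0); 
      if 580<mm[0]<700 and 20<mm[1]<220 and Q[:,2].max()>50 and (c not in C or len(Q)>C[c][0]):
        T=Q[Q[:,2]>64]; C[c]=(len(Q),T.mean(0)); 
  if len(C)==2:
    df=C['red'][1]-C['yellow'][1]; print(n,C,[round(float(-df[0]*np.cos(a)-df[1]*np.sin(a)),1) for a in np.radians((68.6,69.3,70))])
E
python3 pm.py
```

```text
15.75 [491.9157684   58.72095449  98.97135249] [-3.84461432 10.22648348  1.09796792] 9.963596150857105
scene {'yellow': (97, array([617.48590164,  69.18517534,  70.05240186])), 'red': (243, array([646.7863549 ,  44.91509626,  70.30413301]))} [11.9, 12.3, 12.8]
```

Request:
drive_tool:
  increments:
    - [[-2,-5,0],0]
    - [[-4,-10,0],0]
    - [[-4.5,-11.5,0],0]
    - [[-4.5,-11.5,0],0]
    - [[-4.5,-11.5,0],0]
    - [[-4.5,-11.5,0],0]

```text
clock: 16.5
position: [488.5, 50.0, 99.0]
ee_rot: [0.983, -0.184, 0.009, -0.009]
contact_force: [-0.6, 9.7, -0.5]
gripper_width: 9.8
```

```bash
python3 pm.py; python3 -c "
import cv2;a=cv2.imread('pics/scene7.png')[190:310,270:450];b=cv2.imread('pics/top7.png')[120:200,240:360]
b=cv2.resize(b,(180,120));cv2.imwrite('pics/c7.png',cv2.resize(cv2.vconcat([a,b]),None,fx=2.4,fy=2.4,interpolation=2))"
```

```text
16.5 [488.46861336  49.98033752  98.99500008] [-0.58004298  9.65393326 -0.53424956] 9.834597001044461
scene {'yellow': (99, array([614.08337196,  59.43848687,  70.04117684])), 'red': (241, array([646.74144916,  44.99352696,  69.89579206]))} [1.5, 2.0, 2.4]
```

View pics/c7.png

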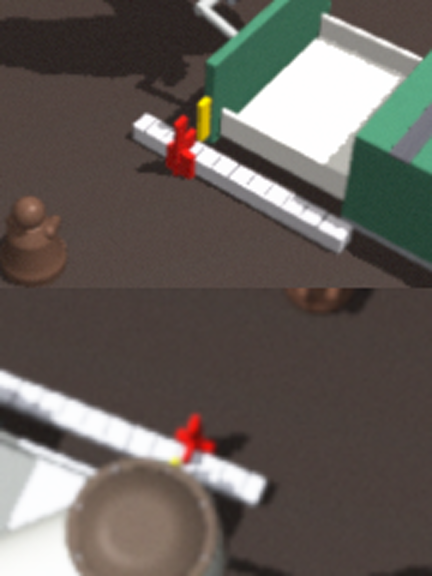

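View pics/wrist7.png

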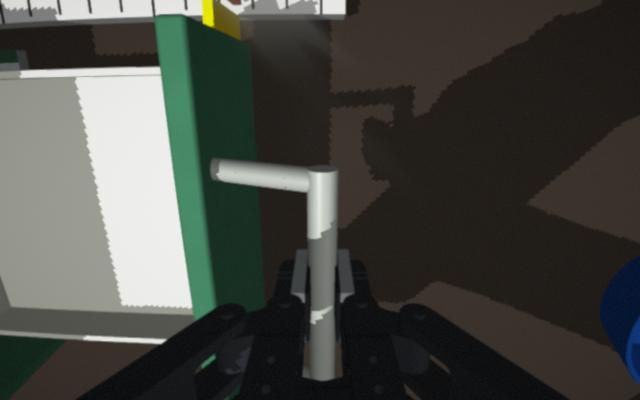

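Request:
drive_tool:
  increments:
    - [[-0.8,-2,0],0]
    - [[-1.5,-4,0],0]
    - [[-1.5,-4,0],0]
    - [[-1.5,-4,0],0]
    - [[-1.5,-4,0],0]
    - [[-1.5,-4,0],0]

```text
clock: 17.25
position: [487.7, 48.0, 99.0]
ee_rot: [0.983, -0.184, 0.01, -0.011]
contact_force: [-0.5, 10.9, -0.4]
gripper_width: 9.8
```

```bash
python3 pm.py;python3 pm.py
```

```text
17.25 [487.71831885  48.03378012  98.99734949] [-0.49239025 10.85916916 -0.43742048] 9.821881199716831
scene {'yellow': (89, array([612.74145693,  58.25096605,  69.72250638])), 'red': (238, array([646.84004598,  45.06094533,  69.66300699]))} [-0.2, 0.3, 0.7]
17.4 [487.74113219  48.06009616  99.00807176] [-0.07310961  9.72439456 -0.50009599] 9.823507991751443
scene {'yellow': (91, array([612.46682938,  58.54505564,  69.9684207 ])), 'red': (235, array([646.69315742,  44.93806038,  69.95957618]))} [0.2, 0.6, 1.1]
```

```bash
python3 - <<'E'
from h import *
d=grab('scene'); P=cloud(d)
for c in ('yellow','white','red'):
  for m,st,ce in blobs(d,c,100):
    Q=P[m];Q=Q[~np.isnan(Q).any(1)]; z=np.percentile(Q[:,2],95)
    if np.hypot(*(Q.mean(0)[:2]-[531,-301]))<40: print(c,z.round(1),circ(Q[Q[:,2]>z-5])[0].round(1))
s=arm.read_state(); print(s['clock'],s['position'],abs(s['joint_vel']).max(),s['gripper_width'])
print(arm.job_done())
E
```

```text
yellow 67.1 [ 532.6 -297.1]
white 50.1 [ 531.  -299.6]
red 82.6 [ 533.6 -296.1]
17.6 [487.72394857  48.03153032  98.97915667] 0.0012780781391251604 9.733580073071861
the job is handed in; nothing more can be done
None
```

I nested the yellow pot in the white bowl and the red beaker in the pot, both upright. Then I pulled the damp-box tray out to the red mark and handed the job in at 17.6 s with the gripper still holding the handle.

- **Nest:** in the wrist view after placing the beaker, the rims stood 46.6, 63.4 and 79.2 mm above the table, which matches the expected steps of 17 and 16. The pot and beaker centres lay within about 5 mm of the bowl's. The last check, in the scene view, read all three rims about 3 mm higher, but with the same steps.
- **Tray:** the last two scene-view readings put the pointer about 0.3 and 0.6 mm short of the mark. The tool travelled 151.1 mm, against the 151 mm measured beforehand in the wrist view. At the end only the scene view showed both the pointer and the mark well enough to measure. The arm was standing still, with the fingers 9.7 mm apart on the bar nominally 12 mm thick.
- **Other things:** I touched nothing else on purpose. I did not measure the other objects again at the end.

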